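# Unclip the oiled toy vehicles and pack them in their cutouts

## Task

The oiled toy car, bus and truck are dry: pull them off the sloping sprung clip strip one at a time, in any order, and press each one wheels down, fully home, into the cutout of the packing tray that has its outline, before you pull the next. Let go of all of them, and do not shift or knock over the oil jar, the wheel tin or the sanding block.

Things in the scene. Friction and masses are not known exactly. Their poses are not given: they have to be found in the camera images.
- car_mid (a point): Pale beech toy car, 70 mm long over rounded bumpers, 46 mm high. Lowest 12 mm: 30 mm wide from the tail to x = +12 mm, then a 14 mm wide nose. Low bonnet in front, tall cabin behind. Point: centre plane, mid-length, 23 mm above the underside; x to the nose (up the slope while clipped), y across, z through the roof. 70 g.
- car_grip (a point): Place to grip the car across its 22 mm wide cabin: centre plane, 32 mm above the underside, x = -8 mm from point car_mid; same axes. The cabin side runs from x = -26 to +12 mm (of car_mid) at 27 mm high, from -20 to +4 mm at the roof (46 mm); below it, down to 12 mm high, the body is also 22 mm wide.
- bus_mid (a point): Pale beech toy bus, 70 mm long over rounded bumpers, 46 mm high, a plain long box. Lowest 12 mm: 22 mm wide from end to end. Both ends alike. Point: centre plane, mid-length, 23 mm above the underside; x to the front (up the slope while clipped), y across, z through the roof. 70 g.
- bus_grip (a point): Place to grip the bus across its 20 mm wide upper part: centre plane, 32 mm above the underside, x = 0 mm from point bus_mid; same axes. The flat side runs from x = -28 to +28 mm, 12 to 46 mm high.
- truck_mid (a point): Pale beech toy box truck, 70 mm long over rounded bumpers, 48 mm high. Lowest 12 mm: 32 mm wide from the tail to x = -3 mm, then 20 mm wide. Tall load box behind, lower cab (40 mm high) in front. Point: centre plane, mid-length, 23 mm above the underside; x to the cab end (up the slope while clipped), y across, z through the roof. 70 g.
- truck_grip (a point): Place to grip the truck across its 24 mm wide load box: centre plane, 32 mm above the underside, x = -12 mm from point truck_mid; same axes. The load box side runs from x = -28 to +4 mm (of truck_mid), 12 to 48 mm high.
- strip: Face of the clip strip, fixed, plywood 116 mm up the slope x 194 mm, sloping 25 degrees (0.44 rad). Origin: centre of the face, 36 mm above the bench; x up the slope, y across, z square out of the face (up and towards the robot). Three clips at y = -64, 0, +64 mm, any vehicle in any clip, standing on the face. A straight pull along z of about 8 to 10 N snaps a vehicle out; free after 8 mm.
- clip_mid (a point): Middle clip: point on the strip face between its two white rollers, one over the upper and one over the lower bumper (rollers 10 mm thick, 12 mm wide, centres 38 mm from the point up and down the slope, tops 18 mm above the face). They are sprung towards each other along the slope and overlap the bumpers by about 2 mm; the other two clips are alike.
- car_cutout (a point): Centre of the floor of the car's cutout, 14 mm above the bench. 12 mm deep, 34 mm wide from x = -37 to +14 mm, then 18 mm wide to +37 mm (nose); 2 mm room all round. z up, x where the vehicle's x points. In a fixed wooden insert 100 x 60 mm (top 26 mm above the bench) in the packing tray; three inserts 64 mm apart, in any order. Home: car_mid lies 23 mm above this point.
- bus_cutout (a point): Centre of the floor of the bus's cutout, 14 mm above the bench. 12 mm deep, 26 x 74 mm, the bus fits either way round; 2 mm room all round. z up, x where the vehicle's x points or opposite. In a fixed wooden insert 100 x 60 mm (top 26 mm above the bench) in the packing tray; three inserts 64 mm apart, in any order. Home: bus_mid lies 23 mm above this point.
- truck_cutout (a point): Centre of the floor of the truck's cutout, 14 mm above the bench. 12 mm deep, 36 mm wide from x = -37 to -1 mm, then 24 mm wide to +37 mm (cab end); 2 mm room all round. z up, x where the vehicle's x points. In a fixed wooden insert 100 x 60 mm (top 26 mm above the bench) in the packing tray; three inserts 64 mm apart, in any order. Home: truck_mid lies 23 mm above this point.
- oil_jar_mid (a point): Bystander between strip and tray: amber oil jar, 60 mm across, 85 mm high; point at mid height.
- wheel_tin_center (a point): Bystander: open steel tin of small black wheels, 64 mm across, 45 mm high; point at mid height.
- sander_mid (a point): Bystander: cork sanding block 100 x 60 x 22 mm lying flat; point at its centre.
Things that resemble listed ones, but are neither listed nor needed, are in the scene too. What is shaped like the part that bears car_mid but purple is not meant.

How it is judged (in metres and radians):
On the way, in this order (a step that is already met when the one before it is completed fails the run):
1. one vehicle is home in its own cutout (((horizontal distance between car_mid and car_cutout below 0.004 m and z of car_mid in the frame of car_cutout between 0.02 and 0.026 m and angle between car_mid's own z axis and vertical below 0.08 rad) or (horizontal distance between bus_mid and bus_cutout below 0.004 m and z of bus_mid in the frame of bus_cutout between 0.02 and 0.026 m and angle between bus_mid's own z axis and vertical below 0.08 rad) or (horizontal distance between truck_mid and truck_cutout below 0.004 m and z of truck_mid in the frame of truck_cutout between 0.02 and 0.026 m and angle between truck_mid's own z axis and vertical below 0.08 rad))), for 0.2 s.
2. two vehicles are home in their own cutouts ((((horizontal distance between car_mid and car_cutout below 0.004 m and z of car_mid in the frame of car_cutout between 0.02 and 0.026 m and angle between car_mid's own z axis and vertical below 0.08 rad) and (horizontal distance between bus_mid and bus_cutout below 0.004 m and z of bus_mid in the frame of bus_cutout between 0.02 and 0.026 m and angle between bus_mid's own z axis and vertical below 0.08 rad)) or ((horizontal distance between car_mid and car_cutout below 0.004 m and z of car_mid in the frame of car_cutout between 0.02 and 0.026 m and angle between car_mid's own z axis and vertical below 0.08 rad) and (horizontal distance between truck_mid and truck_cutout below 0.004 m and z of truck_mid in the frame of truck_cutout between 0.02 and 0.026 m and angle between truck_mid's own z axis and vertical below 0.08 rad)) or ((horizontal distance between bus_mid and bus_cutout below 0.004 m and z of bus_mid in the frame of bus_cutout between 0.02 and 0.026 m and angle between bus_mid's own z axis and vertical below 0.08 rad) and (horizontal distance between truck_mid and truck_cutout below 0.004 m and z of truck_mid in the frame of truck_cutout between 0.02 and 0.026 m and angle between truck_mid's own z axis and vertical below 0.08 rad)))), for 0.2 s.
At the end, for the whole second after the job is handed in: Car, bus and truck each lie wheels down in their own cutouts: centre within 4 mm sideways of the cutout's centre, underside within 3 mm of its floor, tilted less than 0.08 rad, staying so for a second after the robot has let go (horizontal distance between car_mid and car_cutout below 0.004 m and z of car_mid in the frame of car_cutout between 0.02 and 0.026 m and angle between each of car_mid, bus_mid, truck_mid's own z axis and vertical below 0.08 rad and horizontal distance between bus_mid and bus_cutout below 0.004 m and z of bus_mid in the frame of bus_cutout between 0.02 and 0.026 m and horizontal distance between truck_mid and truck_cutout below 0.004 m and z of truck_mid in the frame of truck_cutout between 0.02 and 0.026 m); the robot touches nothing.
It fails at once if two vehicles are off the strip (centre raised more than 12 mm off its clipped height) and not yet in their cutouts (more than 12 mm from home) at the same time (((z of car_mid in the frame of strip above 0.035 m and (horizontal distance between car_mid and car_cutout above 0.012 m or z of car_mid in the frame of car_cutout above 0.035 m)) and (z of bus_mid in the frame of strip above 0.035 m and (horizontal distance between bus_mid and bus_cutout above 0.012 m or z of bus_mid in the frame of bus_cutout above 0.035 m))) or ((z of car_mid in the frame of strip above 0.035 m and (horizontal distance between car_mid and car_cutout above 0.012 m or z of car_mid in the frame of car_cutout above 0.035 m)) and (z of truck_mid in the frame of strip above 0.035 m and (horizontal distance between truck_mid and truck_cutout above 0.012 m or z of truck_mid in the frame of truck_cutout above 0.035 m))) or ((z of bus_mid in the frame of strip above 0.035 m and (horizontal distance between bus_mid and bus_cutout above 0.012 m or z of bus_mid in the frame of bus_cutout above 0.035 m)) and (z of truck_mid in the frame of strip above 0.035 m and (horizontal distance between truck_mid and truck_cutout above 0.012 m or z of truck_mid in the frame of truck_cutout above 0.035 m)))).
It fails at once if a bystander is shifted by more than 20 mm (distance of any of oil_jar_mid, wheel_tin_center, sander_mid from where it was at the start of the episode above 0.02 m).
It fails at once if a bystander is tipped by more than 0.35 rad (angle between any of oil_jar_mid, wheel_tin_center, sander_mid's own z axis and vertical above 0.35 rad).
It also fails if it takes over 72 s, if anything falls off the work surface, if the arm or the gripper's body presses on something with over 40 N, if the wrist force passes 120 N, or if a joint passes its speed limit or range.

## Robot

A 7-joint arm with a two-finger parallel gripper is mounted at the origin on the work surface. World frame = base frame: x ahead of the robot, y to its left, z up, the work surface at z = 0. Lengths are in m, angles in degrees, forces in N, time in s.
With the tool pointing down it reaches from about 0.425 to 0.875 m from the base axis. Payload 4.7 kg.
Tool frame: the origin (TCP) lies at the very end of the fingers, on their centre line; the grasp point (between the pads) lies 19 mm behind it; z points along the fingers, y is the line along which they close (so a half turn about z gives the same grasp; the last joint's range is limited). The gripper opens to 87 mm and grips with 3 to 60 N. Pads are 19 mm wide; open, the fingers measure 117 mm over their backs; the gripper's body (75 mm by 190 mm) begins 51 mm behind the grasp point.
Start: joints at [71.339, 18.392, -4.016, 83.108, 1.295, 78.541, -3.26], TCP at [0.217, -0.613, 0.223] pointing down, gripper open.
Joint ranges: [-163.93, 163.93], [-17.29, 119.83], [-79.2, 71.16], [3.27, 140.29], [-89.18, 269.18], [5.43, 117.66], [-154.24, 154.24]. Speed limits (degrees/s): [147.25, 147.25, 180, 180, 180, 180, 180].

## Interface

Orientations are given as [roll, pitch, yaw] about the fixed x, y, z axes, in that order (R = Rz(yaw) Ry(pitch) Rx(roll)).
In Python, from cell import telemetry, cams, env gives the robot as it stands.
- The arm moves only by the tool arm_command, never from a script. Its argument "series" is text: rows parted by semicolons, each of 5 numbers parted by spaces: the shift along the tool's x, y, z in mm, then the turn about the tool's z in rad, then the closure in counts, from 0 (fully open) to 255 (shut). A call has 1 to 20 rows; each row shifts and turns the commanded pose from where the row before left it, along the tool's axes as they then stand; what a row does not reach is not made up. A row lasts 1/12 s, in which the tool goes at most 41.7 mm and 7.16 degrees, less where a joint would pass 70% of its speed; a pose out of reach is approached as far as the arm can. A call is refused whole if a number of a shift passes 41.7 or a number of a turn 0.125, either way. A call with a gripper value outside its range is refused whole. The fingers move at their own pace and stop on an object; "squeeze" is the grip in N (left out, the last holds). Time passes only in rows, so rows that do not move let the fingers close. It gives the time, the measured TCP pose, the force, the opening and the grip force at its end, in the units of the state.
- telemetry.get_obs(): the state, without advancing time (a new reading comes with each control period).
- cams.read_camera(name): name is "side" or "top"; returns the picture (384x512x3 uint8, blue, green, red); there is no depth.
- cams.calibration(name): a dict with "K" (3x3 intrinsics, pixels), "origin" and "rotation" of the camera in the world. Camera axes: x right, y down, z forward; pixel columns grow to the right and rows downward; lengths in m; the calibration is good to about 2 mm. A picture is of the moment at which its call begins. calibration takes no time and is no camera call.
- env.sign_off(): hands the job in; it is judged then, once.
The state is a dict: "time_s": time; "qpos": joint angles; "joint_velocities": joint speeds; "effort": joint torques, N m; "tool_pos": TCP position; "tool_rot": TCP orientation; "force": force on the tool from outside, world axes, zero at the start; "wrist_torque": the same for the moment, N m; "grip_width": finger opening in m; "grasp_force": force on a finger pad.
Only numpy, scipy, OpenCV 4.12 (cv2) and the standard library are available. Lean on these libraries where they do the work, as an engineer would, in place of code of your own. Each camera call takes 0.05 s, during which the arm holds its last target. There are 200 camera calls.

## Working session

There is one attempt and no reset: what is moved stays moved. The work goes in short steps, Python scripts to look and compute and a tool call to move; the robot and the scene stay as the last step left them, time stands still between calls to the robot, and variables do not carry over. Pictures are saved under pics/ and viewed, at most 10 in all, crops included, and the job is handed in when it is done.

Besides the shell and the picture viewer there is one more tool, called after "Call:" as name(argument=value, ...) on one line, values as JSON. arm_command: Moves the arm, as the interface text tells. Its arguments: {"type":"object","properties":{"series":{"type":"string"},"squeeze":{"type":"number"}},"required":["series"]}

```bash
mkdir -p pics; cat > h.py <<'E'
import numpy as np, cv2
from cell import telemetry, cams, env
def ray(n,u,v):
    c=cams.calibration(n);K=np.array(c["K"]);R=np.array(c["rotation"]);o=np.array(c["origin"])
    d=R@np.linalg.solve(K,[u,v,1.0]);return o,d
def onz(n,u,v,z):
    o,d=ray(n,u,v);return o+d*(z-o[2])/d[2]
def proj(n,p):
    c=cams.calibration(n);K=np.array(c["K"]);R=np.array(c["rotation"]);o=np.array(c["origin"])
    q=K@(R.T@(np.array(p)-o));return q[:2]/q[2]
E
python3 - <<'E'
from h import *
for n in("top","side"):
    im=cams.read_camera(n);cv2.imwrite(f"pics/{n}0.png",im);c=cams.calibration(n);print(n,np.round(c["origin"],3),np.round(c["rotation"],3).tolist(),np.round(c["K"],1).tolist())
print(telemetry.get_obs())
a=cv2.imread("pics/top0.png");cv2.imwrite("pics/t0b.png",cv2.resize(a,(800,600),interpolation=cv2.INTER_CUBIC))
a=cv2.imread("pics/side0.png");cv2.imwrite("pics/s0b.png",cv2.resize(a,(800,600),interpolation=cv2.INTER_CUBIC))
E
```

```text
top [0.404 0.101 1.051] [-168.119, -0.275, -89.809] [[413.9, 0.0, 263.7], [0.0, 413.9, 191.6], [0.0, 0.0, 1.0]]
side [0.461 1.137 0.729] [-122.12, -1.103, -172.238] [[481.1, 0.0, 256.9], [0.0, 481.1, 193.3], [0.0, 0.0, 1.0]]
{'time_s': 0.1, 'qpos': array([71.33937649, 18.43429053, -4.01410906, 83.16646727,  1.29584036,
       78.54090983, -3.25926412]), 'joint_velocities': array([-0.01070983, -0.00162081, -0.03894787, -0.1417278 , -0.00782815,
       -0.01546487, -0.0007704 ]), 'effort': array([ 3.99181072e-04, -4.92568767e+01, -4.05565482e-01, -3.13396204e+01,
       -6.40170439e-02,  3.94791516e-02,  4.07672189e-05]), 'tool_pos': array([ 0.21641048, -0.61240414,  0.22158927]), 'tool_rot': array([-1.79903602e+02,  6.66677773e-03,  1.94697454e+01]), 'force': array([0.0225116 , 0.08152031, 0.15706063]), 'wrist_torque': array([ 0.00702458, -0.00660579, -0.02889531]), 'grasp_force': 0.0, 'grip_width': 0.08662610319952437}
```

View pics/t0b.png

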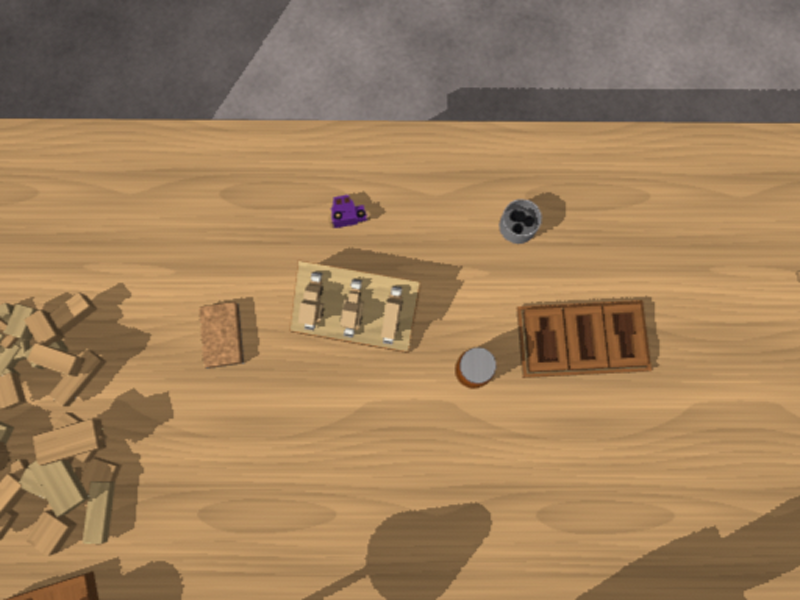

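View pics/s0b.png

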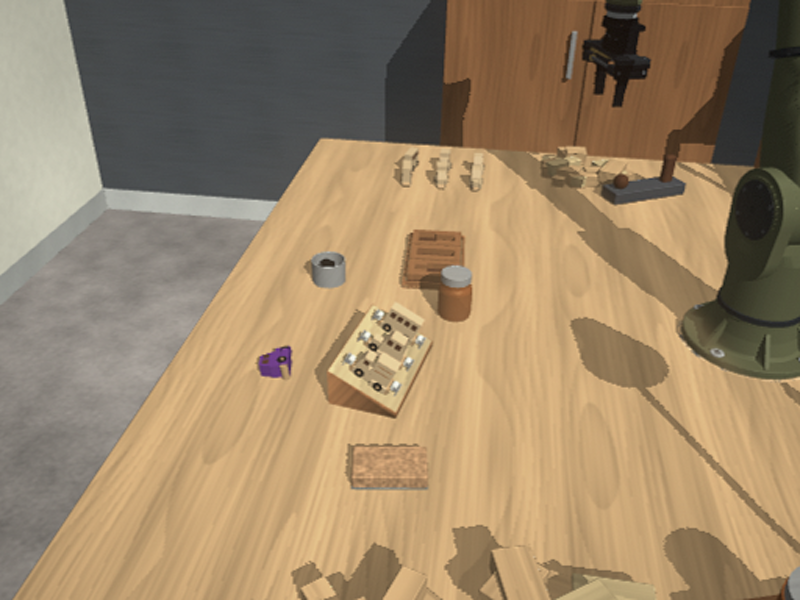

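```bash
sed -i 's/^import numpy as np, cv2/import numpy as np, cv2\nfrom scipy.spatial.transform import Rotation as Ro/; s/R=np.array(c\["rotation"\])/R=Ro.from_euler("xyz",c["rotation"],degrees=True).as_matrix()/' h.py
python3 - <<'E'
from h import *
t=cv2.imread("pics/top0.png");s=cv2.imread("pics/side0.png")
Z=lambda im,x0,y0,x1,y1,w,h:cv2.resize(im[y0:y1,x0:x1],(w,h),interpolation=cv2.INTER_CUBIC)
a=Z(t,180,160,280,230,400,280);b=Z(t,325,185,425,245,400,240)
c=Z(s,200,185,290,270,400,378)
out=np.zeros((600,800,3),np.uint8);out[:280,:400]=a;out[280:520,:400]=b;out[:378,400:]=c
out[380:600,400:]=Z(s,250,140,310,188,400,320)[:220]
cv2.imwrite("pics/z0.png",out)
for p in((227,196),(374,216),(340,140),(308,236),(140,214),(222,135)):print(p,onz("top",*p,.03).round(3))
E
```

```text
(227, 196) [0.607 0.189 0.03 ]
(374, 216) [ 0.558 -0.179  0.03 ]
(340, 140) [ 0.756 -0.101  0.03 ]
(308, 236) [ 0.507 -0.013  0.03 ]
(140, 214) [0.56  0.405 0.03 ]
(222, 135) [0.768 0.206 0.03 ]
```

View pics/z0.png

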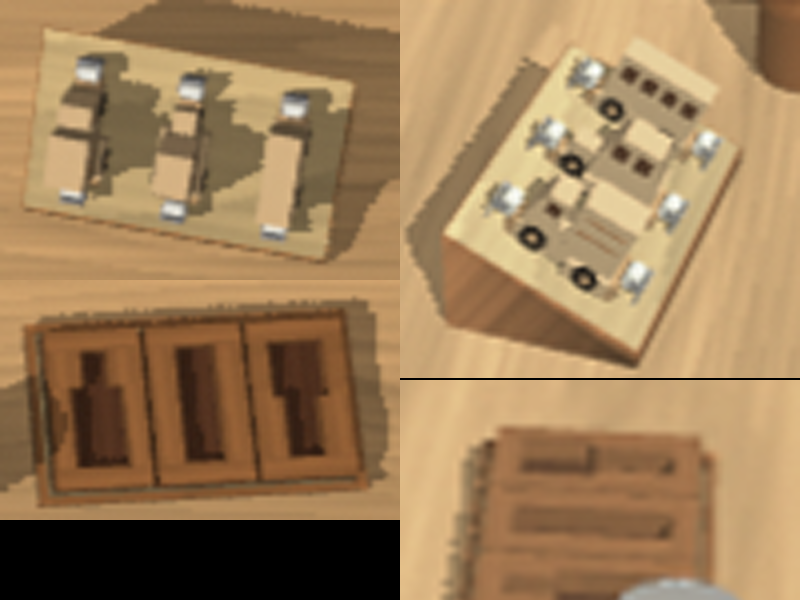

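```bash
cat > m.py <<'E'
from h import *
def fit(mod,pts):
    mod=np.array(mod,float);pts=np.array(pts)[:,:2];a=mod-mod.mean(0);b=pts-pts.mean(0)
    th=np.arctan2((a[:,0]*b[:,1]-a[:,1]*b[:,0]).sum(),(a*b).sum());c,s=np.cos(th),np.sin(th);R=np.array([[c,-s],[s,c]])
    t=pts.mean(0)-R@mod.mean(0);return t,np.degrees(th),((mod@R.T+t)-pts)*1000
def o(u,v,x0,y0,k=4.): return x0+(u+.5)/k-.5,y0+(v+.5)/k-.5
if __name__=="__main__":
    ch,sh=np.cos(np.radians(25)),np.sin(np.radians(25))
    px=[(45,30),(355,82),(325,262),(22,205)];sl=[(58,97),(58,-97),(-58,-97),(-58,97)]
    P=[onz("top",*o(u,v,180,160),.036+x*sh/1000) for (u,v),(x,y) in zip(px,sl)]
    r=fit([(x*ch/1000,y/1000) for x,y in sl],P);print("strip",r[0].round(4),round(r[1],2),r[2].round(1).tolist())
    px=[(42,335),(345,318),(362,480),(52,488)];sl=[(50,94),(50,-94),(-50,-94),(-50,94)]
    P=[onz("top",*o(u,v-280,325,185),.026) for u,v in px]
    r=fit(np.array(sl)/1000,P);print("tray",r[0].round(4),round(r[1],2),r[2].round(1).tolist())
    px=[(176,347),(212,347),(222,460),(184,460)];sl=[(37,13),(37,-13),(-37,-13),(-37,13)]
    P=[onz("top",*o(u,v-280,325,185),.026) for u,v in px]
    r=fit(np.array(sl)/1000,P);print("bus",r[0].round(4),round(r[1],2),r[2].round(1).tolist())
    # roller highlights / side view corners of the strip
    px=[(570,40),(743,150),(637,365),(443,233)];hs=[(58,-97),(-58,-97),(-58,97),(58,97)]
    k=400/90
    P=[onz("side",200+(u-400+.5)/k-.5,185+(v+.5)/(378/85)-.5,.036+x*sh/1000) for (u,v),(x,y) in zip(px,hs)]
    r=fit([(x*ch/1000,y/1000) for x,y in hs],P);print("strip side",r[0].round(4),round(r[1],2),r[2].round(1).tolist())
    t=cv2.imread("pics/top0.png");s=cv2.imread("pics/side0.png")
    a=cv2.resize(t[186:242,330:420],(720,448),interpolation=cv2.INTER_CUBIC);cv2.imwrite("pics/tray8.png",a)
E
python3 m.py
```

```text
strip [0.6056 0.1906] -10.03 [[0.8, -0.4], [-0.7, 0.5], [0.9, 0.7], [-1.0, -0.8]]
tray [ 0.559  -0.1815] 2.44 [[2.1, -1.8], [-1.7, 2.8], [1.0, 1.9], [-1.3, -2.9]]
bus [ 0.5598 -0.1803] 1.43 [[1.0, 1.6], [1.5, -1.7], [-1.0, -1.1], [-1.5, 1.2]]
strip side [0.6046 0.1994] -10.82 [[-3.1, 5.4], [0.3, -0.2], [2.5, -7.3], [0.4, 2.2]]
```

View pics/tray8.png

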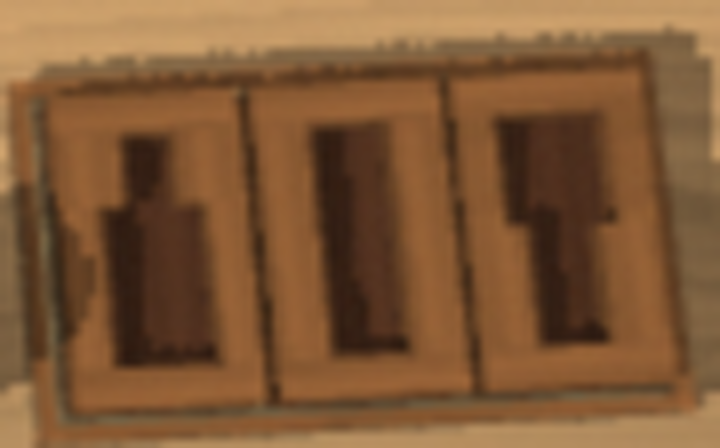

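```bash
cat > m2.py <<'E'
from m import *
D=[((124,136),(37,73)),((170,136),(37,55)),((117,365),(-37,81)),((218,363),(-37,47)),((102,207),(14,81)),((206,205),(14,47)),
((310,124),(37,13)),((387,122),(37,-13)),((410,352),(-37,-13)),((333,355),(-37,13)),
((495,118),(37,-46)),((603,112),(37,-82)),((613,220),(1,-82)),((507,224),(1,-46)),((542,343),(-37,-52)),((608,340),(-37,-76))]
P=np.array([onz("top",*o(u,v,330,186,8.),.026) for (u,v),_ in D])
t,th,r=fit(np.array([d[1] for d in D])/1000,P);print(t.round(4),th,r.round(1).tolist())
for n,i in(("car",slice(0,6)),("bus",slice(6,10)),("truck",slice(10,16))):
    q=fit(np.array([d[1] for d in D][i])/1000,P[i]);print(n,q[0].round(4),q[1])
for px,md in(([(44,90),(243,90),(445,80),(645,68)],None),([(68,412),(270,404),(477,393),(683,380)],None)):print([onz("top",*o(u,v,330,186,8.),.026)[:2].round(4).tolist() for u,v in px])
E
python3 m2.py
```

```text
[ 0.5601 -0.1811] 3.2454504053542816 [[0.7, 2.3], [1.6, -1.2], [-1.4, 1.2], [-0.2, -1.3], [-0.1, 1.2], [1.1, -0.0], [-0.0, 1.2], [0.7, -0.4], [-0.4, -1.3], [-0.9, 0.7], [1.2, 0.9], [1.1, -0.8], [-0.4, -2.0], [-1.0, 0.6], [-1.2, 1.1], [-0.9, -2.3]]
car [ 0.559  -0.1814] 2.5357197537444036
bus [ 0.5602 -0.1811] 2.6343331983560034
truck [ 0.5607 -0.1806] 2.8485547611374726
[[0.6069, -0.0836], [0.6071, -0.1466], [0.6106, -0.2107], [0.6148, -0.2743]]
[[0.5053, -0.0878], [0.508, -0.1505], [0.5116, -0.215], [0.5159, -0.2793]]
```

Call:
arm_command(series="0 0 0 -0.125 123;0 0 0 -0.125 123;0 0 0 -0.125 123;0 0 0 -0.125 123;0 0 0 -0.125 123;0 0 0 -0.125 123;0 0 0 -0.125 123;0 0 0 -0.125 123;0 0 0 -0.125 123;0 0 0 -0.125 123;0 0 0 -0.125 123;0 0 0 -0.125 123;0 0 0 -0.125 123;0 0 0 -0.125 123;0 0 0 -0.125 123;0 0 0 -0.125 123;0 0 0 -0.125 123;0 0 0 -0.125 123;0 0 0 -0.125 123;0 0 0 -0.125 123", squeeze=25)

```text
time_s: 1.77
tool_pos: [0.2164, -0.6126, 0.2219]
tool_rot: [180.0, -0.0, 163.1]
force: [0.9, -0.2, 0.5]
grip_width: 0.045
grasp_force: 0.0
```

```bash
cat >> h.py <<'E'
def st():
    s=telemetry.get_obs();print("t%.2f"%s["time_s"],"pos",(s["tool_pos"]*1000).round(1),"rot",s["tool_rot"].round(2),"F",s["force"].round(1),"w%.1f g%.1f"%(s["grip_width"]*1000,s["grasp_force"]),"q",s["qpos"].round(0));return s
def go(p,yaw=None,base=None):
    "tool-frame shift (mm) from measured pose to world p (m); rows needed; turn (rad)"
    s=telemetry.get_obs();R=Ro.from_euler("xyz",s["tool_rot"],degrees=True).as_matrix()
    d=R.T@(np.array(p)-s["tool_pos"])*1000
    t=0 if yaw is None else -np.radians((yaw-s["tool_rot"][2]+180)%360-180)
    print("shift mm",d.round(1),"rows",int(np.ceil(abs(d).max()/41.6)),"len",round(np.linalg.norm(d)),"turn",round(t,3))
def strip(x,y,h,xy=(0.6056,0.1906),yaw=-10.0):
    a=np.radians(25);X=x*np.cos(a)-h*np.sin(a);Z=36+x*np.sin(a)+h*np.cos(a)
    c,s_=np.cos(np.radians(yaw)),np.sin(np.radians(yaw));
    return np.array([xy[0]+(c*X-s_*y)/1000,xy[1]+(s_*X+c*y)/1000,Z/1000])
def tray(x,y,z,xy=(0.5601,-0.1811),yaw=2.6):
    c,s_=np.cos(np.radians(yaw)),np.sin(np.radians(yaw))
    return np.array([xy[0]+(c*x-s_*y)/1000,xy[1]+(s_*x+c*y)/1000,z/1000])
def tcp(g): return np.array(g)+[0,0,-.019]
E
python3 - <<'E'
from h import *
st();g=tcp(strip(0,-64,35));print(g);go(g+[0,0,.1],170)
E
```

```text
t1.77 pos [ 216.4 -612.6  221.9] rot [ 1.7995e+02 -4.0000e-02  1.6306e+02] F [ 0.9 -0.2  0.5] w45.0 g0.0 q [ 86.  20. -23.  83.   8.  79. 136.]
[0.5799196  0.13014084 0.04872077]
shift mm [-131.4  816.3   73.8] rows 20 len 830 turn -0.121
```

Call:
arm_command(series="-6.6 40.8 3.5 0 123;-6.6 40.8 3.5 0 123;-6.6 40.8 3.5 0 123;-6.6 40.8 3.5 0 123;-6.6 40.8 3.5 0 123;-6.6 40.8 3.5 0 123;-6.6 40.8 3.5 0 123;-6.6 40.8 3.5 0 123;-6.6 40.8 3.5 0 123;-6.6 40.8 3.5 0 123;-6.6 40.8 3.5 0 123;-6.6 40.8 3.5 0 123;-6.6 40.8 3.5 0 123;-6.6 40.8 3.5 0 123;-6.6 40.8 3.5 0 123;-6.6 40.8 3.5 0 123;-6.6 40.8 3.5 0 123;-6.6 40.8 3.5 0 123;-6.6 40.8 3.5 0 123;0 0 0 -0.12 123")

```text
time_s: 3.43
tool_pos: [0.5668, 0.1027, 0.1555]
tool_rot: [179.5, -0.1, 170.3]
force: [-1.0, 1.7, 0.8]
grip_width: 0.0452
grasp_force: 0.0
```

```bash
python3 - <<'E'
from h import *
st();g=tcp(strip(0,-64,35));go(g+[0,0,.06],170)
E
```

```text
t3.43 pos [566.8 102.7 155.5] rot [ 1.7951e+02 -7.0000e-02  1.7028e+02] F [-1.   1.7  0.8] w45.2 g0.0 q [ 35.  21. -58.  98.  18.  72.  54.]
shift mm [-8.3 28.9 47. ] rows 2 len 56 turn 0.005
```

Call:
arm_command(series="-4.2 14.4 23 0 123;-4.2 14.4 23 0 123;0 0 0 0 123;0 0 0 0 123")

```text
time_s: 3.77
tool_pos: [0.5789, 0.1174, 0.1086]
tool_rot: [-180.0, -0.2, 169.7]
force: [-0.2, 0.2, 0.4]
grip_width: 0.0454
grasp_force: 0.0
```

```bash
python3 - <<'E'
from h import *
st();go(tcp(strip(0,-64,35)),170)
t=cams.read_camera("top");s=cams.read_camera("side")
a=cv2.resize(t[150:250,170:290],(400,333),interpolation=cv2.INTER_CUBIC)
b=cv2.resize(s[150:280,190:310],(400,433),interpolation=cv2.INTER_CUBIC)
o=np.zeros((433,800,3),np.uint8);o[:333,:400]=a;o[:,400:]=b;cv2.imwrite("pics/c1.png",o)
E
```

```text
t3.77 pos [578.9 117.4 108.6] rot [-179.98   -0.22  169.7 ] F [-0.2  0.2  0.4] w45.4 g0.0 q [ 31.  26. -55.  98.  22.  68.  49.]
shift mm [ 1.  12.8 59.9] rows 2 len 61 turn -0.005
```

View pics/c1.png

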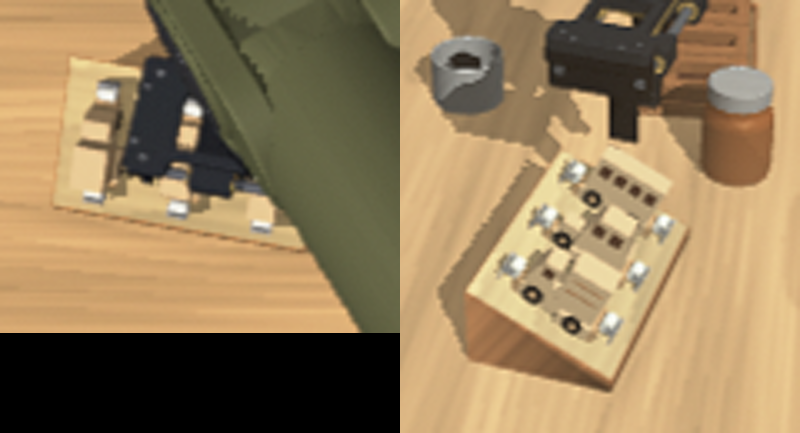

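Call:
arm_command(series="1 12.8 0 0 123;0 0 20 0 123;0 0 20 0 123;0 0 10 0 123;0 0 0 0 123")

```text
time_s: 4.28
tool_pos: [0.5806, 0.1277, 0.0588]
tool_rot: [-179.9, -0.1, 169.5]
force: [-1.5, -0.2, 0.3]
grip_width: 0.0449
grasp_force: 0.0
```

```bash
python3 - <<'E'
from h import *
st();go(tcp(strip(0,-64,35)),170)
E
```

```text
t4.28 pos [580.6 127.7  58.8] rot [-1.7989e+02 -1.2000e-01  1.6949e+02] F [-1.5 -0.2  0.3] w44.9 g0.0 q [ 27.  29. -53. 100.  26.  64.  46.]
shift mm [ 1.1  2.3 10.1] rows 1 len 10 turn -0.009
```

Call:
arm_command(series="1.1 2.3 10 -0.009 123;0 0 0 0 123;0 0 0 0 160;0 0 0 0 255;0 0 0 0 255;0 0 0 0 255;0 0 0 0 255;0 0 0 0 255")

```text
time_s: 4.95
tool_pos: [0.5811, 0.1321, 0.0504]
tool_rot: [-180.0, 0.0, 170.1]
force: [-0.7, 0.2, 1.8]
grip_width: 0.0198
grasp_force: 25.0
```

```bash
python3 - <<'E'
from h import *
st();go(tcp(strip(0,-64,35)),170)
E
```

```text
t4.95 pos [581.1 132.1  50.4] rot [-1.800e+02  3.000e-02  1.701e+02] F [-0.7  0.2  1.8] w19.8 g25.0 q [ 27.  30. -53. 100.  26.  63.  45.]
shift mm [ 0.9 -2.1  1.6] rows 1 len 3 turn 0.002
```

Call:
arm_command(series="1.3 0 -2.7 0 255;1.3 0 -2.7 0 255;1.3 0 -2.7 0 255;1.3 0 -2.7 0 255;2.1 0 -4.5 0 255;4.2 0 -9 0 255;6.3 0 -13.6 0 255;6.3 0 -13.6 0 255;0 0 -20 0 255;0 0 0 0 255")

```text
time_s: 5.78
tool_pos: [0.5584, 0.1376, 0.1255]
tool_rot: [179.9, 0.3, 170.2]
force: [1.1, 1.2, 0.0]
grip_width: 0.0196
grasp_force: 25.0
```

```bash
python3 - <<'E'
from h import *
st()
s=cams.read_camera("side");t=cams.read_camera("top")
cv2.imwrite("pics/c2s.png",s);cv2.imwrite("pics/c2t.png",t)
cv2.imwrite("pics/c2.png",cv2.resize(s[120:280,180:340],(600,600),interpolation=cv2.INTER_CUBIC))
for n in("top","side"):print(n,[proj(n,p).round(0).tolist() for p in((.5,.07,0),(.56,-.18,.03))])
E
```

```text
t5.78 pos [558.4 137.6 125.5] rot [179.93   0.3  170.16] F [1.1 1.2 0. ] w19.6 g25.0 q [ 31.  22. -57. 100.  20.  69.  48.]
top [[274.0, 240.0], [375.0, 215.0]]
side [[291.0, 214.0], [278.0, 159.0]]
```

View pics/c2.png

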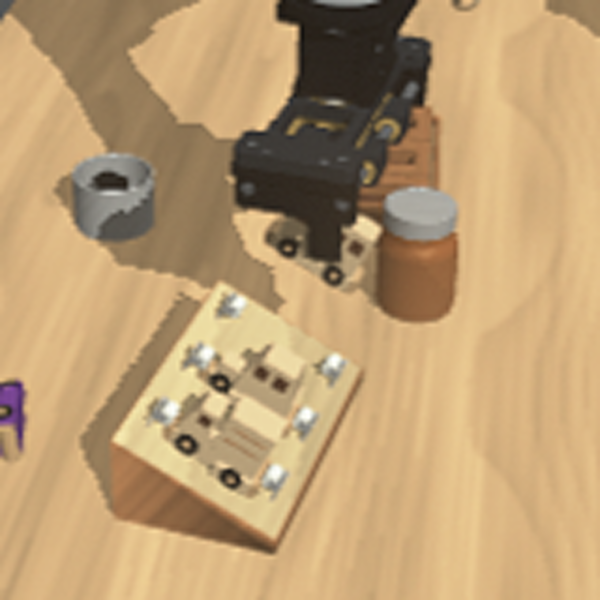

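```bash
python3 - <<'E'
from h import *
go((.63,0.0,.125),182.6)
E
```

```text
shift mm [ -95.  -121.8   -2.4] rows 3 len 154 turn -0.218
```

Call:
arm_command(series="-19 -24.4 0 0 255;-19 -24.4 0 0 255;-19 -24.4 0 0 255;-19 -24.4 0 0 255;-19 -24.4 0 0 255;0 0 20 -0.109 255;0 0 30 -0.109 255;0 0 20 0 255;0 0 0 0 255")

```text
time_s: 6.63
tool_pos: [0.6253, -0.0012, 0.0454]
tool_rot: [179.9, -0.6, -177.4]
force: [-0.7, 0.4, -1.9]
grip_width: 0.0198
grasp_force: 25.0
```

```bash
python3 - <<'E'
from h import *
st();go((.63,0.0,.031),182.6)
E
```

```text
t6.63 pos [625.3  -1.2  45.4] rot [ 179.94   -0.6  -177.44] F [-0.7  0.4 -1.9] w19.8 g25.0 q [ 38.  34. -52.  96.  29.  65.  70.]
shift mm [-4.9  1.  14.4] rows 1 len 15 turn -0.001
```

Call:
arm_command(series="0 0 4 0 255;0 0 4 0 255;0 0 3 0 255;0 0 2 0 255;0 0 0 0 255;0 0 0 0 255", squeeze=10)

```text
time_s: 7.13
tool_pos: [0.6301, -0.0003, 0.0392]
tool_rot: [-180.0, 0.1, -177.4]
force: [-0.3, -0.1, -1.0]
grip_width: 0.02
grasp_force: 10.0
```

```bash
python3 - <<'E'
from h import *
st()
E
```

```text
t7.13 pos [ 6.301e+02 -3.000e-01  3.920e+01] rot [-1.7997e+02  5.0000e-02 -1.7741e+02] F [-0.3 -0.1 -1. ] w20.0 g10.0 q [ 37.  35. -52.  96.  30.  64.  69.]
```

Call:
arm_command(series="0 0 5 0 255;0 0 4 0 255;0 0 2 0 255;-3.5 0 1.5 0 255;-3.3 0 1.6 0 255;-3.2 0 2 0 255;-3.1 0 2.1 0 255;-2.8 0 2.3 0 255;-2.7 0 2.6 0 255;-3 0 1 0 255;-3 0 0 0 255;0 0 0 0 255")

```text
time_s: 8.13
tool_pos: [0.655, 0.0012, 0.0149]
tool_rot: [180.0, 0.0, -177.4]
force: [-0.4, 0.3, 4.7]
grip_width: 0.02
grasp_force: 10.0
```

```bash
python3 - <<'E'
from h import *
st()
s=cams.read_camera("side");cv2.imwrite("pics/c3.png",cv2.resize(s[130:230,200:340],(700,500),interpolation=cv2.INTER_CUBIC))
E
```

```text
t8.13 pos [655.    1.2  14.9] rot [ 1.7999e+02  2.0000e-02 -1.7740e+02] F [-0.4  0.3  4.7] w20.0 g10.0 q [ 34.  39. -50.  93.  32.  64.  69.]
```

View pics/c3.png

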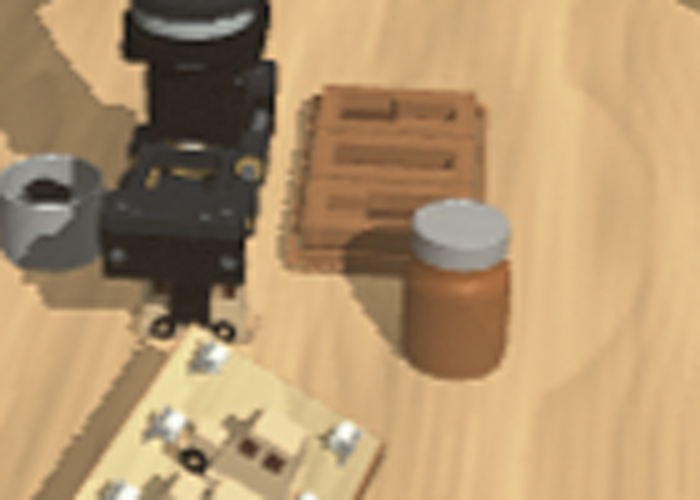

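```bash
python3 - <<'E'
from h import *
def ony(u,v,y):
    o,d=ray("side",u,v);return o+d*(y-o[1])/d[1]
c=lambda u,v:(200+(u+.5)/5-.5,130+(v+.5)/5-.5)
for l,p,y in(("w1",(162,327),.0132),("w2",(222,330),.0132),("endL",(138,325),.0012),("endR",(254,322),.0012),("finL",(170,300),.024),("finR",(209,300),.024)):print(l,(ony(*c(*p),y)*1000).round(1))
go(tray(0,0,80),2.6+180)
E
```

```text
w1 [670.8  13.2   5.9]
w2 [636.7  13.2   7.4]
endL [686.9   1.2  -2. ]
endR [620.4   1.2   7. ]
finL [664.2  24.   30.9]
finR [642.4  24.   33.2]
shift mm [ 103.  -177.8  -65.2] rows 5 len 216 turn -0.0
```

Call:
arm_command(series="0 0 -30 0 255;0 0 -35 0 255;17.2 -29.4 0 0 255;17.2 -29.4 0 0 255;17.2 -29.4 0 0 255;17.2 -29.4 0 0 255;17.2 -29.4 0 0 255;17.2 -29.4 0 0 255;0 0 20 0 255;0 0 0 0 255;0 0 0 0 255", squeeze=20)

```text
time_s: 9.1
tool_pos: [0.5586, -0.1799, 0.0586]
tool_rot: [179.9, -0.1, -177.4]
force: [0.0, 0.6, -0.8]
grip_width: 0.0199
grasp_force: 20.0
```

```bash
python3 - <<'E'
from h import *
st();go(tray(0,0,48)+[0,.0013,0],2.6+180)
s=cams.read_camera("side");t=cams.read_camera("top")
o=np.hstack([cv2.resize(s[110:190,230:330],(400,320),interpolation=cv2.INTER_CUBIC),cv2.resize(t[175:255,325:425],(400,320),interpolation=cv2.INTER_CUBIC)])
cv2.imwrite("pics/c4.png",o)
E
```

```text
t9.10 pos [ 558.6 -179.9   58.6] rot [ 1.7991e+02 -6.0000e-02 -1.7745e+02] F [ 0.   0.6 -0.8] w19.9 g20.0 q [ 59.  28. -54. 101.  25.  63.  89.]
shift mm [-1.5  0.  10.6] rows 1 len 11 turn -0.001
```

View pics/c4.png

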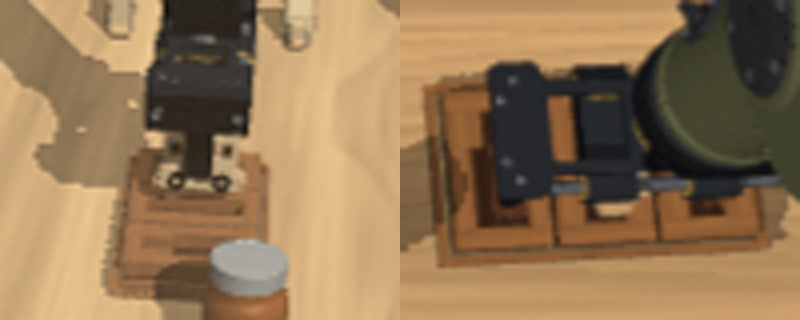

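Call:
arm_command(series="-1.5 0 8 0 255;0 0 4 0 255;0 0 3 0 255;0 0 3 0 255;0 0 3 0 255;0 0 0 0 255;0 0 0 0 255")

```text
time_s: 9.78
tool_pos: [0.5606, -0.1799, 0.0383]
tool_rot: [180.0, -0.0, -177.4]
force: [-1.1, -0.7, -0.4]
grip_width: 0.02
grasp_force: 20.0
```

```bash
python3 - <<'E'
from h import *
st()
E
```

```text
t9.78 pos [ 560.6 -179.9   38.3] rot [ 1.7999e+02 -2.0000e-02 -1.7740e+02] F [-1.1 -0.7 -0.4] w20.0 g20.0 q [ 58.  30. -53. 102.  27.  62.  88.]
```

Call:
arm_command(series="0 0 3 0 255;0 0 3 0 255;0 0 3 0 255;0 0 2 0 255;0 0 0 0 255;0 0 0 0 255")

```text
time_s: 10.28
tool_pos: [0.5608, -0.1802, 0.0288]
tool_rot: [-179.9, -0.0, -177.4]
force: [-5.0, 0.1, 9.3]
grip_width: 0.0195
grasp_force: 20.0
```

```bash
python3 - <<'E'
from h import *
st()
E
```

```text
t10.28 pos [ 560.8 -180.2   28.8] rot [-1.7994e+02 -4.0000e-02 -1.7742e+02] F [-5.   0.1  9.3] w19.5 g20.0 q [ 57.  31. -52. 102.  27.  61.  88.]
```

Call:
arm_command(series="1 0 0 0 255;0.5 0 -1 0 255;0 0 0 0 255")

```text
time_s: 10.53
tool_pos: [0.5594, -0.1802, 0.0288]
tool_rot: [-180.0, 0.0, -177.4]
force: [-0.2, -0.1, 2.9]
grip_width: 0.0201
grasp_force: 20.0
```

```bash
python3 - <<'E'
from h import *
st()
E
```

```text
t10.53 pos [ 559.4 -180.2   28.8] rot [-1.7998e+02  3.0000e-02 -1.7741e+02] F [-0.2 -0.1  2.9] w20.1 g20.0 q [ 57.  30. -52. 102.  27.  61.  88.]
```

Call:
arm_command(series="0 0 0 0 200;0 0 0 0 140;0 0 0 0 123;0 0 -25 0 123;0 0 -40 0 123;0 0 -40 0 123;0 0 0 0.11 123;0 0 0 0.11 123;0 0 0 0 123")

```text
time_s: 11.28
tool_pos: [0.5594, -0.1803, 0.134]
tool_rot: [-179.9, 0.0, 169.8]
force: [0.4, -0.0, -1.0]
grip_width: 0.0448
grasp_force: 0.0
```

```bash
sed -i 's/0.6056,0.1906/0.6056,0.1924/' h.py; python3 - <<'E'
from h import *
st();go(tcp(strip(-8,0,35))+[0,0,.06],170)
E
```

```text
t11.28 pos [ 559.4 -180.3  134. ] rot [-1.7995e+02  5.0000e-02  1.6981e+02] F [ 0.4 -0.  -1. ] w44.8 g0.0 q [ 60.  23. -54.  97.  20.  70.  80.]
shift mm [ 42.5 375.   28.2] rows 10 len 378 turn -0.003
```

Call:
arm_command(series="3.5 31.2 0 0 123;3.5 31.2 0 0 123;3.5 31.2 0 0 123;3.5 31.2 0 0 123;3.5 31.2 0 0 123;3.5 31.2 0 0 123;3.5 31.2 0 0 123;3.5 31.2 0 0 123;3.5 31.2 0 0 123;3.5 31.2 0 0 123;3.5 31.2 0 0 123;3.5 31.2 0 0 123;0 0 28 0 123;0 0 0 0 123;0 0 0 0 123")

```text
time_s: 12.53
tool_pos: [0.5815, 0.1955, 0.1035]
tool_rot: [-179.9, -0.2, 170.2]
force: [-0.2, -0.0, 0.1]
grip_width: 0.045
grasp_force: 0.0
```

```bash
python3 - <<'E'
from h import *
st();go(tcp(strip(-8,0,35)),170)
s=cams.read_camera("side");t=cams.read_camera("top")
cv2.imwrite("pics/c5.png",np.hstack([cv2.resize(s[130:280,200:320],(400,500),interpolation=cv2.INTER_CUBIC),cv2.resize(t[150:275,325:425],(400,500),interpolation=cv2.INTER_CUBIC)]))
E
```

```text
t12.53 pos [581.5 195.5 103.5] rot [-179.88   -0.22  170.18] F [-0.2 -0.   0.1] w45.0 g0.0 q [ 22.  30. -56.  95.  26.  70.  41.]
shift mm [-2.5  1.3 58.1] rows 2 len 58 turn 0.003
```

View pics/c5.png

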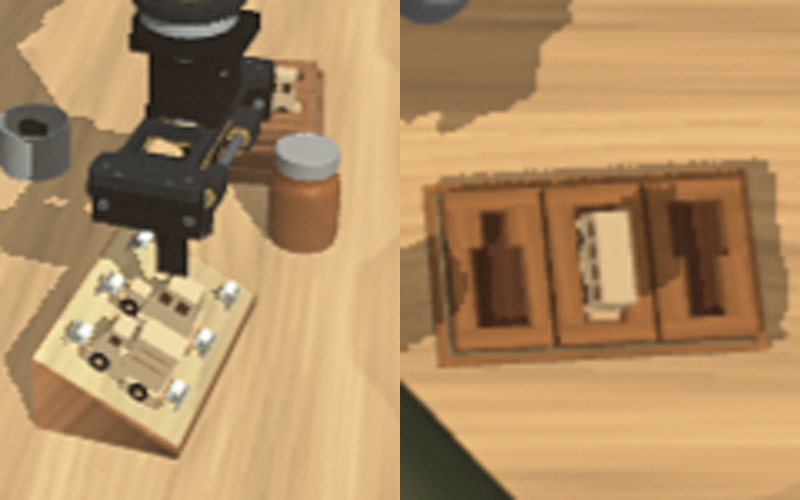

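Call:
arm_command(series="-2.5 1.3 0 0 123;0 0 20 0 123;0 0 20 0 123;0 0 8 0 123;0 0 0 0 123", squeeze=25)

```text
time_s: 13.05
tool_pos: [0.585, 0.1953, 0.056]
tool_rot: [-179.9, -0.1, 169.9]
force: [0.2, 0.4, 0.2]
grip_width: 0.0451
grasp_force: 0.0
```

```bash
python3 - <<'E'
from h import *
st();go(tcp(strip(-8,0,35)),170)
E
```

```text
t13.05 pos [585.  195.3  56. ] rot [-1.7991e+02 -1.3000e-01  1.6993e+02] F [0.2 0.4 0.2] w45.1 g0.0 q [ 21.  33. -54.  97.  29.  66.  39.]
shift mm [ 1.3  0.8 10.7] rows 1 len 11 turn -0.001
```

Call:
arm_command(series="1 0.8 9.5 0 123;0 0 0 0 123;0 0 0 0 160;0 0 0 0 255;0 0 0 0 255;0 0 0 0 255;0 0 0 0 255;0 0 0 0 255")

```text
time_s: 13.72
tool_pos: [0.585, 0.1977, 0.0483]
tool_rot: [-180.0, 0.0, 170.0]
force: [-0.8, -0.4, 2.3]
grip_width: 0.0216
grasp_force: 25.0
```

```bash
python3 - <<'E'
from h import *
st();go(tcp(strip(-8,0,35)),170)
E
```

```text
t13.72 pos [585.  197.7  48.3] rot [-1.8000e+02  3.0000e-02  1.6998e+02] F [-0.8 -0.4  2.3] w21.6 g25.0 q [ 20.  33. -54.  97.  29.  65.  38.]
shift mm [ 0.8 -1.7  3. ] rows 1 len 4 turn -0.0
```

Call:
arm_command(series="1.3 0 -2.7 0 255;1.3 0 -2.7 0 255;1.3 0 -2.7 0 255;1.3 0 -2.7 0 255;2.1 0 -4.5 0 255;4.2 0 -9 0 255;6.3 0 -13.6 0 255;6.3 0 -13.6 0 255;0 0 -20 0 255;0 0 0 0 255")

```text
time_s: 14.55
tool_pos: [0.5622, 0.2039, 0.1244]
tool_rot: [179.9, 0.3, 170.1]
force: [0.7, 0.2, -0.2]
grip_width: 0.0217
grasp_force: 25.0
```

```bash
python3 - <<'E'
from h import *
st();go((.63,0.0,.125),182.6)
E
```

```text
t14.55 pos [562.2 203.9 124.4] rot [179.86   0.34 170.06] F [ 0.7  0.2 -0.2] w21.7 g25.0 q [ 24.  26. -58.  97.  24.  70.  40.]
shift mm [-101.9 -189.2   -0.5] rows 5 len 215 turn -0.219
```

Call:
arm_command(series="-12.7 -23.7 0 0 255;-12.7 -23.7 0 0 255;-12.7 -23.7 0 0 255;-12.7 -23.7 0 0 255;-12.7 -23.7 0 0 255;-12.7 -23.7 0 0 255;-12.7 -23.7 0 0 255;-12.7 -23.7 0 0 255;0 0 20 -0.109 255;0 0 30 -0.109 255;0 0 30 0 255;0 0 0 0 255;0 0 0 0 255;0 0 0 0 255")

```text
time_s: 15.72
tool_pos: [0.629, -0.0019, 0.0412]
tool_rot: [180.0, 0.1, -177.5]
force: [0.3, -0.1, -0.4]
grip_width: 0.0215
grasp_force: 25.0
```

```bash
python3 - <<'E'
from h import *
st();go((.63,0.0,.029),182.6)
E
```

```text
t15.72 pos [629.   -1.9  41.2] rot [ 1.7999e+02  1.1000e-01 -1.7752e+02] F [ 0.3 -0.1 -0.4] w21.5 g25.0 q [ 38.  35. -54.  96.  31.  65.  69.]
shift mm [-1.   1.9 12.2] rows 1 len 12 turn -0.002
```

Call:
arm_command(series="0 0 5 0 255;0 0 5 0 255;0 0 3.5 0 255;-3.3 0 1 0 255;-3.2 0 1.2 0 255;-3.2 0 1.4 0 255;-3.1 0 1.6 0 255;-2.9 0 1.8 0 255;-2.8 0 2 0 255;-3 0 1 0 255;-3 0 0 0 255;0 0 0 0 255", squeeze=10)

```text
time_s: 16.72
tool_pos: [0.6531, -0.0011, 0.0164]
tool_rot: [180.0, 0.0, -177.5]
force: [-2.8, 0.8, 6.1]
grip_width: 0.0217
grasp_force: 10.0
```

```bash
cat >> h.py <<'E'
def ony(u,v,y):
    o,d=ray("side",u,v);return (o+d*(y-o[1])/d[1])*1000
def wheels(r=(185,205),c=(222,256),y=.017):
    "dark blobs near the bench in the side view, and an enlarged crop kept on disk"
    s=cams.read_camera("side");cv2.imwrite("pics/w%d.png"%(telemetry.get_obs()["time_s"]*10),s)
    k=cv2.resize(s[r[0]:r[1],c[0]:c[1]],None,fx=4,fy=4,interpolation=cv2.INTER_CUBIC).max(2)
    n,_,stt,ce=cv2.connectedComponentsWithStats((k<70).astype(np.uint8))
    for i in range(1,n):
        if stt[i,4]>25:
            u,v=c[0]+(ce[i][0]+.5)/4-.5,r[0]+(ce[i][1]+.5)/4-.5
            print("px",round(u,1),round(v,1),"size",(stt[i,2:4]/4).tolist(),"area",stt[i,4]/16,"world",ony(u,v,y).round(1))
E
python3 - <<'E'
from h import *
st();wheels()
E
```

```text
t16.72 pos [653.1  -1.1  16.4] rot [ 180.      0.   -177.52] F [-2.8  0.8  6.1] w21.7 g10.0 q [ 36.  39. -51.  93.  33.  64.  68.]
px 238.4 189.3 size [11.5, 12.25] area 74.875 world [652.  17.  29.]
px 246.3 184.8 size [4.25, 0.75] area 2.0625 world [630.   17.   45.8]
px 229.5 193.3 size [3.75, 3.25] area 4.0625 world [677.2  17.   13.2]
```

```bash
python3 - <<'E'
from h import *
import glob
s=cv2.imread(sorted(glob.glob("pics/w*.png"))[-1]).max(2)
for r in range(184,203):print(r," ".join("%3d"%v for v in s[r,222:256]))
print([proj("side",p).round(1).tolist() for p in((.653+.030,-.001,0),(.653-.043,-.001,0),(.653,-.001,0))])
E
```

```text
184  79  83  82  68  63  67  66  58  53  55  51  48  47  47  48  49  48  50  48  49  47  45  45  45  45  43  37 113 210 231 227 227 224 223
185 154 154 154 137 127 129 129 112 100 100  89  74  57  46  45  47  47  47  48  46  49  71  79  66  75  74  61 160 224 230 228 226 222 223
186 150 150 149 150 153 154 153 150 148 146 141 124  83  48  42  47  44  44  44  42  68 142 167 141 162 169 158 214 232 228 228 225 221 222
187 149 146 146 149 150 154 155 156 155 155 143 119  80  46  44  45  43  44  46  42  89 173 199 194 201 230 237 233 229 228 227 223 221 222
188 148 146 146 150 149 148 150 153 154 155 134 113  78  46  45  45  45  46  45  43  88 171 196 191 199 226 234 230 228 228 228 223 222 223
189 146 145 147 150 145 141 148 140 132 135 117 105  80  47  46  46  45  45  46  44  88 170 197 197 182 217 232 229 228 228 228 225 222 224
190 150 144 149 148 153 185 202 160 123 125 125 130  94  48  47  48  47  49  49  43  88 171 196 199 181 207 228 228 228 229 227 223 223 224
191 186 160 153 142 147 176 186 187 190 191 198 198 133  48  48  49  47  49  48  44  90 170 197 194 176 197 220 222 227 
[... 908 characters left out ...]
218 205 177 220 236 239 195 204 211 185 218 205 188 179 176 211 229 228 222 219 222 226 227
199 221 219 216 213 201 204 176 151 150 203 227 226 210 215 232 237 236 190 153 154 175 235 246 226 207 222 231 231 226 220 219 223 227 226
200 221 218 215 213 169 139 150 154 157 155 152 185 207 227 236 240 200 141 153 160 227 251 251 235 228 224 226 229 225 220 220 224 226 226
201 220 218 217 209 169 148 155 156 159 159 153 169 223 236 238 237 190 137 146 188 231 247 240 221 224 228 222 224 224 217 221 225 227 225
202 219 218 211 169 144 151 154 158 159 156 159 204 232 235 238 198 141 133 133 134 162 211 212 221 228 227 228 230 224 215 219 225 225 224
[[228.7, 193.7], [254.1, 196.0], [239.1, 194.7]]
```

```bash
python3 - <<'E'
from h import *
for p,y in(((229.7,194),.016),((242.2,195.6),.016),((248.6,196.5),.012),((223.8,194.5),.005)):print(p,ony(*p,y).round(1))
go(tray(-6.5,64,80),182.6)
E
```

```text
(229.7, 194) [676.8  16.   10.3]
(242.2, 195.6) [641.4  16.    8.7]
(248.6, 196.5) [623.9  12.    5.1]
(223.8, 194.5) [ 6.96e+02  5.00e+00 -2.00e-01]
shift mm [ 107.4 -111.9  -63.6] rows 3 len 168 turn -0.002
```

Call:
arm_command(series="0 0 -30 0 255;0 0 -35 0 255;7 -30 0 0 255;7 -30 0 0 255;7 -30 0 0 255;21 -6 0 0 255;22 -6 0 0 255;22 -5 0 0 255;20 -4 0 0 255;2 0 20 0 255;0 0 0 0 255;0 0 0 0 255", squeeze=20)

```text
time_s: 17.77
tool_pos: [0.5491, -0.1171, 0.0602]
tool_rot: [180.0, -0.1, -177.5]
force: [0.4, 0.3, -0.2]
grip_width: 0.0222
grasp_force: 20.0
```

```bash
python3 - <<'E'
from h import *
st();go(tray(-7.5,64,45)+[-.0007,.001,0],2.6+180)
E
```

```text
t17.77 pos [ 549.1 -117.1   60.2] rot [ 1.7996e+02 -6.0000e-02 -1.7753e+02] F [ 0.4  0.3 -0.2] w22.2 g20.0 q [ 57.  26. -58. 105.  25.  63.  83.]
shift mm [ 0.   0.5 15.2] rows 1 len 15 turn -0.002
```

Call:
arm_command(series="0 0.5 8 0 255;0 0 4 0 255;0 0 3 0 255;0 0 3 0 255;0 0 3 0 255;0 0 0 0 255;0 0 0 0 255")

```text
time_s: 18.35
tool_pos: [0.5495, -0.1163, 0.0398]
tool_rot: [180.0, -0.0, -177.5]
force: [0.8, 0.0, -1.3]
grip_width: 0.0218
grasp_force: 20.0
```

```bash
python3 - <<'E'
from h import *
st()
E
```

```text
t18.35 pos [ 549.5 -116.3   39.8] rot [ 1.7999e+02 -1.0000e-02 -1.7751e+02] F [ 0.8  0.  -1.3] w21.8 g20.0 q [ 56.  28. -56. 106.  27.  61.  82.]
```

Inside the cutout with no contact; continue down.

Call:
arm_command(series="0 0 3 0 255;0 0 3 0 255;0 0 3 0 255;0 0 2 0 255;0 0 0 0 255;0 0 0 0 255")

```text
time_s: 18.85
tool_pos: [0.5496, -0.1166, 0.0303]
tool_rot: [-179.9, -0.0, -177.5]
force: [-4.1, 0.0, 10.6]
grip_width: 0.0218
grasp_force: 20.0
```

```bash
python3 - <<'E'
from h import *
st()
E
```

```text
t18.85 pos [ 549.6 -116.6   30.3] rot [-1.7993e+02 -4.0000e-02 -1.7753e+02] F [-4.1  0.  10.6] w21.8 g20.0 q [ 55.  29. -56. 106.  27.  60.  81.]
```

Call:
arm_command(series="0.5 0 -1 0 255;0 0 0 0 255;0 0 0 0 200;0 0 0 0 140;0 0 0 0 123;0 0 -25 0 123;0 0 -40 0 123;0 0 -40 0 123;0 0 0 0.11 123;0 0 0 0.11 123;0 0 0 0 123")

```text
time_s: 19.77
tool_pos: [0.5492, -0.1168, 0.1354]
tool_rot: [-179.9, 0.1, 169.7]
force: [0.3, -0.2, -0.4]
grip_width: 0.0448
grasp_force: 0.0
```

```bash
sed -i 's/0.6056,0.1924/0.6056,0.1938/' h.py; python3 - <<'E'
from h import *
st();go(tcp(strip(-12,64,35))+[0,0,.06],170)
E
```

```text
t19.77 pos [ 549.2 -116.8  135.4] rot [-1.7995e+02  7.0000e-02  1.6970e+02] F [ 0.3 -0.2 -0.4] w44.8 g0.0 q [ 59.  20. -59. 101.  19.  69.  75.]
shift mm [ 26.1 379.5  31.4] rows 10 len 382 turn -0.005
```

Call:
arm_command(series="2.2 31.6 0 0 123;2.2 31.6 0 0 123;2.2 31.6 0 0 123;2.2 31.6 0 0 123;2.2 31.6 0 0 123;2.2 31.6 0 0 123;2.2 31.6 0 0 123;2.2 31.6 0 0 123;2.2 31.6 0 0 123;2.2 31.6 0 0 123;2.2 31.6 0 0 123;2.2 31.6 0 0 123;0 0 28 0 123;0 0 0 0 123;0 0 0 0 123;0 0 0 0 123", squeeze=25)

```text
time_s: 21.1
tool_pos: [0.59, 0.2605, 0.1067]
tool_rot: [-180.0, -0.0, 169.9]
force: [0.7, -0.3, 0.7]
grip_width: 0.0448
grasp_force: 0.0
```

```bash
python3 - <<'E'
from h import *
st();go(tcp(strip(-12,64,35)),170)
E
```

```text
t21.10 pos [590.  260.5 106.7] rot [-1.7996e+02 -3.0000e-02  1.6989e+02] F [ 0.7 -0.3  0.7] w44.8 g0.0 q [ 15.  34. -56.  90.  29.  72.  34.]
shift mm [-1.3  1.1 63.1] rows 2 len 63 turn -0.002
```

Call:
arm_command(series="-1.3 1 10 0 123;0 0 20 0 123;0 0 15 0 123;0 0 8 0 123;0 0 0 0 123;0 0 0 0 123")

```text
time_s: 21.6
tool_pos: [0.5911, 0.2618, 0.0537]
tool_rot: [-180.0, -0.0, 169.9]
force: [0.7, 0.4, 1.1]
grip_width: 0.045
grasp_force: 0.0
```

```bash
python3 - <<'E'
from h import *
st();go(tcp(strip(-12,64,35)),170)
E
```

```text
t21.60 pos [591.1 261.8  53.7] rot [-1.7998e+02 -3.0000e-02  1.6985e+02] F [0.7 0.4 1.1] w45.0 g0.0 q [ 14.  37. -54.  93.  32.  67.  32.]
shift mm [-0.4 -0.5 10. ] rows 1 len 10 turn -0.003
```

Call:
arm_command(series="-0.4 -0.5 9 0 123;0 0 0 0 123;0 0 0 0 160;0 0 0 0 255;0 0 0 0 255;0 0 0 0 255;0 0 0 0 255;0 0 0 0 255")

```text
time_s: 22.27
tool_pos: [0.5915, 0.2617, 0.0452]
tool_rot: [-180.0, 0.0, 169.9]
force: [-0.3, -1.1, 1.7]
grip_width: 0.0237
grasp_force: 25.0
```

```bash
python3 - <<'E'
from h import *
st();go(tcp(strip(-12,64,35)),170)
E
```

```text
t22.27 pos [591.5 261.7  45.2] rot [-1.8000e+02  1.0000e-02  1.6988e+02] F [-0.3 -1.1  1.7] w23.7 g25.0 q [ 13.  37. -54.  93.  32.  67.  32.]
shift mm [-0.  -0.4  1.5] rows 1 len 2 turn -0.002
```

Call:
arm_command(series="1.3 0 -2.7 0 255;1.3 0 -2.7 0 255;1.3 0 -2.7 0 255;1.3 0 -2.7 0 255;2.1 0 -4.5 0 255;4.2 0 -9 0 255;6.3 0 -13.6 0 255;6.3 0 -13.6 0 255;0 0 -25 0 255;0 0 0 0 255")

```text
time_s: 23.1
tool_pos: [0.5689, 0.2685, 0.1274]
tool_rot: [179.8, 0.4, 170.0]
force: [0.2, 0.9, 0.9]
grip_width: 0.0237
grasp_force: 25.0
```

```bash
python3 - <<'E'
from h import *
st();go((.63,0.0,.125),182.6)
E
```

```text
t23.10 pos [568.9 268.5 127.4] rot [179.76   0.37 169.96] F [0.2 0.9 0.9] w23.7 g25.0 q [ 16.  30. -58.  92.  27.  72.  33.]
shift mm [-107.  -253.8    2. ] rows 7 len 275 turn -0.221
```

Call:
arm_command(series="-10.7 -25.4 0 0 255;-10.7 -25.4 0 0 255;-10.7 -25.4 0 0 255;-10.7 -25.4 0 0 255;-10.7 -25.4 0 0 255;-10.7 -25.4 0 0 255;-10.7 -25.4 0 0 255;-10.7 -25.4 0 0 255;-10.7 -25.4 0 0 255;-10.7 -25.4 0 0 255;0 0 25 -0.11 255;0 0 30 -0.11 255;0 0 30 0 255;0 0 0 0 255;0 0 0 0 255;0 0 0 0 255")

```text
time_s: 24.43
tool_pos: [0.6294, -0.0023, 0.0385]
tool_rot: [180.0, 0.1, -177.5]
force: [0.0, 0.2, -0.9]
grip_width: 0.0239
grasp_force: 25.0
```

```bash
python3 - <<'E'
from h import *
st();go((.63,0.0,.0255),182.6)
E
```

```text
t24.43 pos [629.4  -2.3  38.5] rot [ 1.8000e+02  1.3000e-01 -1.7751e+02] F [ 0.   0.2 -0.9] w23.9 g25.0 q [ 39.  36. -55.  96.  32.  65.  68.]
shift mm [-0.7  2.3 13. ] rows 1 len 13 turn -0.002
```

Call:
arm_command(series="0 0 6 0 255;0 0 5 0 255;0 0 3 0 255;-3.1 0 0.6 0 255;-3.1 0 0.8 0 255;-2.9 0 1 0 255;-3 0 1.2 0 255;-2.8 0 1.5 0 255;-2.7 0 1.7 0 255;-3 0 1 0 255;-3 0 0 0 255;0 0 0 0 255", squeeze=10)

```text
time_s: 25.43
tool_pos: [0.6523, -0.0017, 0.0151]
tool_rot: [180.0, -0.0, -177.5]
force: [-2.3, -1.2, 6.7]
grip_width: 0.0237
grasp_force: 10.0
```

```bash
python3 - <<'E'
from h import *
st();s=cams.read_camera("side");cv2.imwrite("pics/trk.png",s);g=s.max(2)
for r in range(184,203):print(r," ".join("%3d"%v for v in g[r,220:256]))
E
```

```text
t25.43 pos [652.3  -1.7  15.1] rot [ 1.8000e+02 -2.0000e-02 -1.7752e+02] F [-2.3 -1.2  6.7] w23.7 g10.0 q [ 37.  40. -53.  93.  34.  65.  67.]
184 144 123  81  61  73  65  52  51  50  49  48  46  44  45  47  48  48  48  47  49  48  49  49  47  45  46  52  50  43  41 198 233 227 227 224 223
185 144 149 139 128 128 110  86  71  62  63  67  67  70  67  56  48  47  47  48  47  47  48  48  49  49  48  80  66  37  69 199 232 227 226 222 222
186 143 148 151 151 150 139 118  92  78  79  98 113 137 129  89  56  45  45  48  44  45  44  47  92 100 111 149 137 112 141 212 229 228 225 221 222
187 146 147 149 148 148 131 111  85  59  53  80 107 147 133  87  55  44  45  45  45  45  43  61 169 185 205 234 240 240 237 231 228 227 223 221 222
188 147 147 148 146 148 123 103  92  72  64  83 113 149 132  82  52  43  45  46  46  44  45  57 165 180 199 228 233 232 230 228 228 227 223 221 223
189 146 147 148 146 139 115 117 127 128 128 112 118 144 127  86  54  44  46  45  45  44  44  53 164 179 196 227 232 231 229 227 228 228 224 223 224
190 146 146 146 138 129 124 174 201 200 202 159 128 133 131 101  58  
[... 1154 characters left out ...]
 197 221 229 232 230 227 211 225 236 239 195 204 211 183 214 213 189 209 226 228 230 227 221 219 222 226 227
199 211 217 221 219 215 213 201 204 176 150 150 203 226 226 208 213 230 237 236 189 154 153 174 233 244 235 224 222 228 230 226 219 219 223 226 225
200 213 218 220 219 214 212 168 140 150 153 156 157 150 184 206 227 235 239 199 141 152 159 227 251 250 234 227 222 224 229 225 219 220 223 227 225
201 214 220 220 217 216 209 170 148 155 156 159 159 152 169 222 235 237 236 190 137 145 189 231 247 239 220 223 228 221 224 224 217 221 225 227 225
202 217 220 219 218 210 168 143 152 155 158 159 156 158 203 232 235 238 197 141 135 133 134 160 210 213 221 228 227 228 229 223 215 219 225 225 224
```

```bash
python3 - <<'E'
from h import *
for p,y in(((228.1,194.4),.015),((246.7,196.5),.013),((221.8,195),.007)):print(p,ony(*p,y).round(1))
go((.61,-0.30,.085))
E
```

```text
(228.1, 194.4) [681.6  15.    7.9]
(246.7, 196.5) [629.1  13.    5.1]
(221.8, 195) [701.3   7.   -1.2]
shift mm [  55.2 -296.2  -70. ] rows 8 len 309 turn 0
```

Call:
arm_command(series="0 0 -30 0 255;0 0 -40 0 255;0 0 -20 0 255;0 0 0 0.122 255;0 0 0 0.122 255;0 0 0 0.122 255;0 0 0 0.122 255;0 0 0 0.122 255;0 0 0 0.122 255;0 0 0 0.122 255;0 0 0 0.122 255;0 0 0 0.122 255;0 0 0 0.122 255;0 0 0 0.122 255;0 0 0 0.122 255;0 0 0 0.122 255;0 0 0 0.122 255;0 0 0 0.122 255;0 0 0 0.122 255;0 0 0 0.122 255", squeeze=20)

```text
time_s: 27.15
tool_pos: [0.6521, -0.0021, 0.1036]
tool_rot: [-180.0, 0.0, 63.3]
force: [0.8, -0.6, -0.8]
grip_width: 0.0236
grasp_force: 20.0
```

Call:
arm_command(series="0 0 0 0.122 255;0 0 0 0.122 255;0 0 0 0.122 255;0 0 0 0.122 255;0 0 0 0.122 255;0 0 0 0.122 255;0 0 0 0.122 255;0 0 0 0.122 255;0 0 0 0 255;0 0 0 0 255")

```text
time_s: 27.98
tool_pos: [0.652, -0.0019, 0.1039]
tool_rot: [180.0, 0.0, 7.9]
force: [-0.8, -0.0, -1.7]
grip_width: 0.0235
grasp_force: 20.0
```

```bash
python3 - <<'E'
from h import *
st();go(tray(13.3,-64,80)+[-.0007,.0007,0],2.6)
E
```

```text
t27.98 pos [652.   -1.9 103.9] rot [1.7998e+02 2.0000e-02 7.9400e+00] F [-0.8 -0.  -1.7] w23.5 g20.0 q [ 17.  25. -24.  90.  11.  67. -92.]
shift mm [-109.1  228.9   24. ] rows 6 len 255 turn 0.093
```

Call:
arm_command(series="-13.6 28.6 0 0 255;-13.6 28.6 0 0 255;-13.6 28.6 0 0 255;-13.6 28.6 0 0 255;-13.6 28.6 0 0 255;-13.6 28.6 0 0 255;-13.6 28.6 0 0 255;-13.6 28.6 0 0 255;0 0 0 0.093 255;0 0 20 0 255;0 0 20 0 255;0 0 0 0 255;0 0 0 0 255")

```text
time_s: 29.07
tool_pos: [0.5739, -0.2428, 0.0634]
tool_rot: [-179.9, 0.2, 2.5]
force: [0.1, -0.5, 0.7]
grip_width: 0.0236
grasp_force: 20.0
```

```bash
python3 - <<'E'
from h import *
st();go(tray(13.3,-64,45)+[-.0007,.0007,0],2.6)
s=cams.read_camera("side");t=cams.read_camera("top")
cv2.imwrite("pics/c6s.png",s);cv2.imwrite("pics/c6t.png",t)
E
```

```text
t29.07 pos [ 573.9 -242.8   63.4] rot [-1.7992e+02  1.5000e-01  2.5300e+00] F [ 0.1 -0.5  0.7] w23.6 g20.0 q [ 35.  23. -18.  97.   8.  62. -73.]
shift mm [ 1.7  1.  18.4] rows 1 len 18 turn -0.001
```

Call:
arm_command(series="1.5 1 10 0 255;0 0 4 0 255;0 0 4 0 255;0 0 3 0 255;0 0 3 0 255;0 0 0 0 255;0 0 0 0 255")

```text
time_s: 29.75
tool_pos: [0.5764, -0.2442, 0.0405]
tool_rot: [-180.0, 0.0, 2.4]
force: [0.4, 0.4, 0.3]
grip_width: 0.0236
grasp_force: 20.0
```

```bash
python3 - <<'E'
from h import *
st()
E
```

```text
t29.75 pos [ 576.4 -244.2   40.5] rot [-1.8e+02  2.0e-02  2.4e+00] F [0.4 0.4 0.3] w23.6 g20.0 q [ 35.  25. -18.  97.   9.  59. -73.]
```

Call:
arm_command(series="-0.7 0 2 0 255;0 0 2 0 255;0 0 2 0 255;0 0 0 0 255")

```text
time_s: 30.08
tool_pos: [0.5754, -0.2442, 0.0342]
tool_rot: [-180.0, 0.0, 2.4]
force: [0.1, 0.5, -0.7]
grip_width: 0.0238
grasp_force: 20.0
```

```bash
python3 - <<'E'
from h import *
st()
E
```

```text
t30.08 pos [ 575.4 -244.2   34.2] rot [-1.7999e+02  4.0000e-02  2.3900e+00] F [ 0.1  0.5 -0.7] w23.8 g20.0 q [ 35.  25. -18.  98.   9.  59. -73.]
```

Call:
arm_command(series="0 0 2 0 255;0 0 2 0 255;0 0 2 0 255;0 0 1.5 0 255;0 0 0 0 255;0 0 0 0 255")

```text
time_s: 30.58
tool_pos: [0.5758, -0.2443, 0.029]
tool_rot: [180.0, 0.0, 2.4]
force: [-5.2, 1.8, 11.0]
grip_width: 0.0237
grasp_force: 20.0
```

```bash
python3 - <<'E'
from h import *
st()
E
```

```text
t30.58 pos [ 575.8 -244.3   29. ] rot [1.7997e+02 1.0000e-02 2.3900e+00] F [-5.2  1.8 11. ] w23.7 g20.0 q [ 35.  26. -18.  98.   9.  58. -74.]
```

Home. Release, rise and clear the tray, then use the last picture to check.

Call:
arm_command(series="0 0 -1.5 0 255;0 0 0 0 255;0 0 0 0 200;0 0 0 0 140;0 0 0 0 123;0 0 -25 0 123;0 0 -40 0 123;0 0 -40 0 123;0 40 0 0 123;0 40 0 0 123;0 40 0 0 123;0 40 0 0 123;0 40 0 0 123;0 0 0 0 123;0 0 0 0 123")

```text
time_s: 31.83
tool_pos: [0.5818, -0.448, 0.1318]
tool_rot: [180.0, 0.1, 2.1]
force: [0.5, 0.3, 0.2]
grip_width: 0.0449
grasp_force: 0.0
```

```bash
python3 - <<'E'
from h import *
st();s=cams.read_camera("side");t=cams.read_camera("top")
cv2.imwrite("pics/end.png",np.hstack([cv2.resize(s[130:190,245:320],(400,320),interpolation=cv2.INTER_CUBIC),cv2.resize(t[175:255,325:425],(400,320),interpolation=cv2.INTER_CUBIC)]))
E
```

```text
t31.83 pos [ 581.8 -448.   131.8] rot [1.7999e+02 1.3000e-01 2.0600e+00] F [0.5 0.3 0.2] w44.9 g0.0 q [ 45.  32. -14.  75.   8.  74. -57.]
```

View pics/end.png

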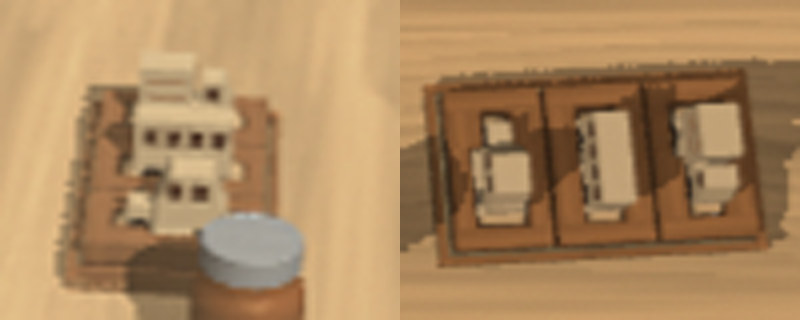

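The picture shows car (500,170), bus (608,165) and truck (712,160) in the top view. All three are level in their own cutouts, and the robot is clear of them.

```bash
python3 -c "
from cell import env
print(env.sign_off())"
```

```text
the job is handed in; nothing more can be done
None
```

I pulled the bus, car and truck one at a time and pressed each into its own cutout; the last picture shows all three level with the gripper clear, and the job is handed in at about 32 s, with no verdict returned.

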